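# Load the label printer

### The arm

A 6-joint arm with a two-finger parallel gripper is mounted at the origin on a cart in front of the work surface, level with it; the furniture and walls round the work are solid. World frame = base frame: x ahead of the robot, y to its left, z up, the work surface at z = 0. Lengths are in m, angles in rad, forces in N, time in s.
With the tool pointing down it reaches from about 0.325 to 0.85 m from the base axis. Payload 4.4 kg.
Tool frame: the origin (TCP) lies on the front face of the gripper's body, between the roots of the fingers; the fingertips stand 97 mm ahead of it and the grasp point (between the pads) lies 78 mm ahead of it; z points along the fingers, y is the direction in which the jaws open and shut (so a half turn about z gives the same grasp; the last joint's range is limited). The gripper opens to 94 mm and grips with 3 to 60 N. Pads are 16 mm wide; open, the fingers measure 119 mm over their backs; the gripper's body (75 mm by 177 mm) begins 78 mm behind the grasp point.
Start: joints at [-1.496, 0.207, 1.542, -0, 1.393, -0.15], TCP at [0.129, -0.56, 0.303] pointing down, gripper open.
Joint ranges: [-2.73, 2.73], [-0.86, 2.22], [0.23, 2.46], [-1.11, 4.25], [0.08, 2.63], [-2.82, 2.82]. Speed limits (rad/s): [2.79, 2.79, 3.14, 3.14, 3.14, 3.14].

### API

Orientations are given as a 3x3 rotation matrix whose columns are the frame's x, y, z axes.
In Python, from cell import manip, cams, ticket, finder gives the robot as it stands.
- The arm moves only by the tool apply_moves, never from a script. Its argument "rows" is a list of rows, each a list of 3 entries, a list of its own where there are three numbers: the finger opening in cm, from 0 to 9.4, then the shift along the tool's x, y, z in cm, then the turn about the tool's z in degrees. A call has 1 to 20 rows; each row shifts and turns the pose as measured when the row begins, along the tool's axes as they then stand; what a row does not reach is not made up. A row lasts 1/10 s, in which the tool goes at most 50 mm and 8.59 degrees, less where a joint would pass 70% of its speed; a pose out of reach is approached as far as the arm can. A call with a gripper value outside its range is refused whole. The fingers move at their own pace and stop on an object; "grip_force" is the grip in N (left out, the last holds). Time passes only in rows, so rows that do not move let the fingers close. It gives the time, the measured TCP pose, the force and the opening at its end, in the units of the state.
- manip.get_state(): the state, without advancing time (a new reading comes with each control period).
- cams.capture(name): name is "side" or "top" or "wrist"; returns a dict with "frame" (400x640x3 uint8, red, green, blue), "intrinsics" (3x3 intrinsics, pixels), "world_to_cam" (4x4, takes a point from world to camera coordinates); the wrist camera has in their place "mount" (4x4, takes a point from camera to tool coordinates, whose origin is the TCP and whose axes are the flange's). Camera axes: x right, y down, z forward; pixel columns grow to the right and rows downward; lengths in m; the calibration is good to about 2 mm. A picture is of the moment at which its call begins: read the wrist's pose just before it. There is no depth.
- ticket.finish_job(): hands the job in, once; it reports no verdict.
Trained networks look in the newest picture that a camera, given by its name, has taken for a name from the list of things; names that differ only in an ending like _2 or _b are one class to them, and where a whole thing is asked for, a point or a joint stands for the part that bears it (a point fixed in the world has none). Each returns a list of dicts, best first, with "conf" (0 to 1); they miss things now and then, are a little off and sometimes report something else, mostly with a low value. They report only what shows in the picture. A call takes as long as a camera call. They do not tell look-alikes from the thing itself.
- finder.look_for(camera, query): "bbox" ([left, top, width, height] in pixels, round what is visible of it).
- finder.spot_point(camera, query): "location" ([column, row] in pixels: a listed point, or the origin of a listed thing).
The state is a dict: "clock": time; "qpos": joint angles; "qvel": joint speeds; "tau": joint torques, N m; "tool_pos": TCP position; "tcp_rot": TCP orientation; "contact_force": force on the tool from outside, world axes, zero at the start; "wrist_torque": the same for the moment, N m; "gripper_width": finger opening in m.
Only numpy, scipy, OpenCV 4.12 (cv2) and the standard library are available. Lean on these libraries where they do the work, as an engineer would, in place of code of your own. Each camera call takes 0.05 s, during which the arm holds its last target. There are 200 camera calls.

### The job

Stand the white roll of labels between the four posts of the blue tray and let go. Then carry the tray to the label printer, set it down on the printer's front shelf with its nose just inside the mouth and let go; take it again by its yellow pull tab and press it straight in, as far as it goes, then let go so that it springs back a little and stays latched (it is a push-push latch: another full press throws it out again). Leave the red tin and the tape dispenser where they are.

Things in the scene. Friction and masses are not known exactly. Their poses are not given: they have to be found in the camera images.
- label_printer: Grey low desktop label printer, fixed. Its front face (110 mm wide, 58 mm high) looks to its own -x, toward the robot; the housing runs 154 mm to +x behind it, 76 mm high from 86 mm back. Origin: on the table below the middle of the mouth, in the plane of the front face; z up.
- printer_mouth (a point): Middle of the mouth on its floor, 8 mm above the table, in the plane of the front face; axes as the printer's: the tray goes in along +x. The mouth flares: 80 mm wide at the front face, 68.6 mm from 16 mm inside on; its ceiling is 51 mm above the table.
- printer_shelf (a point): Middle of the flat black shelf that juts 72 mm out of the mouth toward -x, 84 mm wide, top 8 mm above the table, level with the mouth's floor; 36 mm to -x of the mouth point.
- tray_full_in (a point): Where the tray's origin is when pressed fully in (front plate against the front face): 60 mm to +x of the mouth point. The latch catches from 2 mm before this. A sprung ejector works against the tray over the last 36 mm, 3 to 5 N; with friction, pressing home takes about 7 to 12 N.
- tray_latched (a point): Where the tray's origin stays when latched and let go: 52 mm to +x of the mouth point (8 mm back from full in, a visible gap behind the front plate). If let go before the catch, or fully pressed a second time, the tray is pushed out to about 20 mm past the mouth point and can be pressed in again.
- roll_tray: Blue open tray, about 250 g, 120 mm long (x), 66 mm wide (y) over its straight 4 mm side walls, 32 mm high. Origin: middle of its underside; +x points to the nose, which goes in first, -x to the front plate (88 mm wide, top at 38 mm, outer face 64 mm from the origin). Inner floor 13 mm above the underside. Carry it across the side walls (66 mm).
- tray_tab (a point): Middle of the yellow pull tab, an upright fin on the tray's front plate: 10 mm thick (y), 40 mm long (x), 26 mm high; 84 mm to -x of the tray's origin and 25 mm above the underside. Axes as the tray's.
- roll_seat (a point): Middle of the roll's seat on the tray's inner floor, 13 mm above the tray's origin, between four white round-topped posts (6 mm thick, 12 mm high) at 19.8 mm either way in x and y, which leave a circle of 50 mm. Along the tray's x there is room for fingers beside the roll: the end walls are 56 mm (nose) and 60 mm (front) away.
- tray_nose (a point): Middle of the lower edge of the tray's nose, 60 mm to +x of the tray's origin at the underside.
- label_roll: White roll of labels, 44 mm across, 26 mm high, 40 g, standing on its flat side. Origin: middle of its underside.
- red_tin: Red round tin, 63 mm across, 27 mm high; leave alone. Origin: middle of its underside.
- tape: Black tape dispenser, 63 x 158 x 86 mm; leave alone. Origin: middle of its underside.
Mind the look-alikes: they are no part of the job. What is shaped like the label_roll but green is not meant.

How it is judged:
On the way, in this order (a step that is already met when the one before it is completed fails the run):
1. the roll stands in its seat in the tray, let go (distance between label_roll and roll_seat below 0.009 m and angle between label_roll's own z axis and vertical below 0.12 rad and contact force between the fingers and label_roll below 0.2 N), for 0.2 s.
2. the tray rests on the printer's shelf with its nose inside the mouth, let go (x of tray_nose in the frame of printer_mouth between 0.002 and 0.07 m and y of tray_nose in the frame of printer_mouth between -0.008 and 0.008 m and z of roll_tray in the frame of printer_mouth between -0.003 and 0.004 m and angle between roll_tray's own z axis and vertical below 0.06 rad and contact force between the fingers and roll_tray below 0.2 N), for 0.2 s.
3. the tray is pressed in by its pull tab (x of roll_tray in the frame of printer_mouth between 0.045 and 0.07 m and distance between the grasp point and tray_tab below 0.04 m and contact force between the fingers and roll_tray above 0.5 N), for 0.05 s.
At the end, for the whole second after the job is handed in: The tray stands latched in the printer, let go and at rest: its origin 48 to 55.5 mm past the mouth point along the printer's x (latched rest is 52 mm), within 4 mm sideways and flat on the mouth's floor; the roll stands upright in its seat, its origin within 9 mm of the seat point (x of roll_tray in the frame of printer_mouth between 0.048 and 0.0555 m and y of roll_tray in the frame of printer_mouth between -0.004 and 0.004 m and z of roll_tray in the frame of printer_mouth between -0.003 and 0.004 m and distance between label_roll and roll_seat below 0.009 m and angle between label_roll's own z axis and vertical below 0.12 rad and linear speed of roll_tray below 0.01 m/s and contact force between the fingers and roll_tray below 0.1 N); the robot touches nothing.
It fails at once if the red tin is moved more than 30 mm (distance of red_tin from where it was at the start of the episode above 0.03 m).
It fails at once if the tape dispenser is moved more than 30 mm (distance of tape from where it was at the start of the episode above 0.03 m).
It also fails if it takes over 58 s, if anything falls off the work surface, if the arm or the gripper's body presses on something with over 40 N, if the wrist force passes 120 N, or if a joint passes its speed limit or range.

## Working session

There is one attempt and no reset: what is moved stays moved. The work goes in short steps, Python scripts to look and compute and a tool call to move; the robot and the scene stay as the last step left them, time stands still between calls to the robot, and variables do not carry over. Pictures are saved under pics/ and viewed, on a budget of 10 in all, crops included, one or two more only if the job needs it, and the job is handed in when it is done.

Besides the shell and the picture viewer there is one more tool, called by a JSON object that holds its "op" and its "data", one argument or row to a line. apply_moves: Moves the arm, as the interface text tells. Its arguments: {"type":"object","properties":{"rows":{"type":"array","items":{"type":"array"}},"grip_force":{"type":"number"}},"required":["rows"]}

```bash
mkdir -p pics; ls
cat > h.py <<'E'
import numpy as np, cv2
from cell import manip, cams, ticket, finder
def ray_hit(cap, px, z, st=None):
    K=cap["intrinsics"]; d=np.linalg.inv(K)@np.array([px[0],px[1],1.])
    if "world_to_cam" in cap: T=np.linalg.inv(cap["world_to_cam"])
    else:
        W=np.eye(4); W[:3,:3]=st["tcp_rot"]; W[:3,3]=st["tool_pos"]; T=W@cap["mount"]
    o=T[:3,3]; v=T[:3,:3]@d
    return o+v*(z-o[2])/v[2]
def save(n,cap): cv2.imwrite(f"pics/{n}.png",cv2.cvtColor(np.asarray(cap["frame"]),cv2.COLOR_RGB2BGR))
E
python3 - <<'E'
from h import *
for c in ("top","side"):
    cap=cams.capture(c); save(c+"0",cap)
    T=np.linalg.inv(cap["world_to_cam"]); print(c,T[:3,3].round(3),T[:3,2].round(3))
    for q,z in [("label_roll",0),("roll_tray",0),("tray_tab",.025),("tray_nose",0),("roll_seat",.013),("label_printer",0),("printer_mouth",.008),("printer_shelf",.008),("red_tin",0),("tape",0)]:
        for r in finder.spot_point(c,q)[:2]:
            print(q,np.round(r["location"],1),round(r["conf"],2),ray_hit(cap,r["location"],z).round(4))
print(manip.get_state())
E
```

```text
pics
top [ 0.41  -0.006  1.142] [ 0.13   0.022 -0.991]
label_roll [433.4 235.7] 0.59 [ 0.4461 -0.2862  0.    ]
label_roll [404.  227.3] 0.49 [ 0.4693 -0.2042  0.    ]
roll_tray [232.2 209.8] 0.76 [0.5172 0.2857 0.    ]
roll_tray [234.  211.2] 0.69 [0.5131 0.2803 0.    ]
tray_tab [231.1 241.1] 0.93 [0.4275 0.2792 0.025 ]
tray_tab [234.5 209.7] 0.6 [0.5151 0.2728 0.025 ]
tray_nose [232.7 189.4] 0.88 [0.5763 0.2864 0.    ]
label_printer [329.4 172. ] 0.79 [0.6278 0.0073 0.    ]
printer_mouth [328.7 174.6] 0.74 [0.6187 0.0092 0.008 ]
printer_shelf [327.9 183.7] 0.61 [0.5923 0.0113 0.008 ]
red_tin [264.2 158.2] 0.79 [ 0.6684  0.1974 -0.    ]
tape [408.5 149.1] 0.97 [ 0.6956 -0.2217  0.    ]
side [ 0.47  -0.626  0.631] [ 0.092  0.731 -0.676]
label_roll [285.9 329.8] 0.72 [ 0.4473 -0.2849  0.    ]
label_roll [331.5 210.6] 0.69 [0.5851 0.0156 0.    ]
roll_tray [292.7 157.2] 0.78 [0.51   0.2593 0.    ]
tray_tab [262.7 147.2] 0.55 [0.425  0.2898 0.025 ]
tray_nose [312.8 151.4] 0.95 [0.573 0.279 0.   ]
roll_seat [293.4 150.3] 0.68 [0.5145 0.2758 0.013 ]
roll_seat [291.3 156.7] 0.46 [0.5054 0.24
[... 421 characters left out ...]
885333e-05,
        1.39348769e+00, -1.50463259e-01]), 'qvel': array([ 0.00134382, -0.00058845,  0.00156369,  0.00032257, -0.00126428,
       -0.00079548]), 'tau': array([ 1.21246783e-03, -3.70890248e+01, -2.81764787e+01,  7.00408872e-02,
        2.75161467e-02, -1.27696322e-05]), 'tool_pos': array([ 0.12871409, -0.56040892,  0.30262015]), 'tcp_rot': array([[ 9.74628671e-01,  2.23827953e-01,  6.68423535e-06],
       [ 2.23827953e-01, -9.74628671e-01,  4.47226697e-05],
       [ 1.65248310e-05, -4.20918774e-05, -9.99999999e-01]]), 'contact_force': array([-0.2243414 , -0.28836084,  0.19187661]), 'wrist_torque': array([-0.00935136, -0.04302002,  0.06628916]), 'gripper_width': 0.0939478000327272}
```

View pics/top0.png

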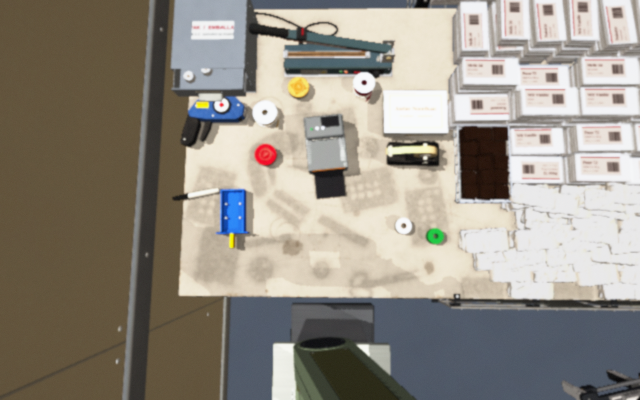

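View pics/side0.png

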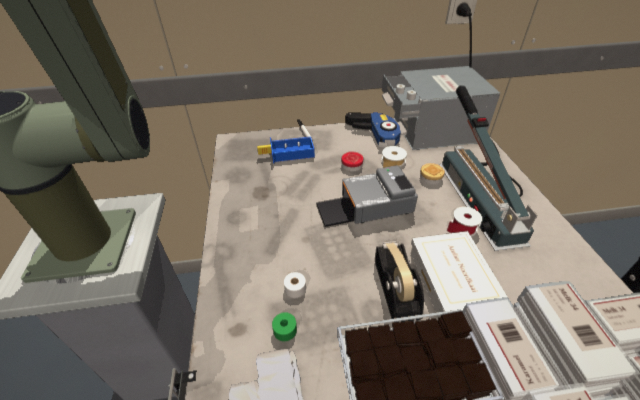

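{"op": "apply_moves", "data": {
  "rows": [
    [9.4,[3.4,-2.25,0.4],0],
    [9.4,[3.4,-2.25,0.4],0],
    [9.4,[3.4,-2.25,0.4],0],
    [9.4,[3.4,-2.25,0.4],0],
    [9.4,[3.4,-2.25,0.4],0],
    [9.4,[3.4,-2.25,0.4],0],
    [9.4,[3.4,-2.25,0.4],0],
    [9.4,[3.4,-2.25,0.4],0],
    [9.4,[3.4,-2.25,0.4],0],
    [9.4,[3.4,-2.25,0.4],0],
    [9.4,[3.4,-2.25,0.4],0],
    [9.4,[3.4,-2.25,0.4],0]
  ],
  "grip_force": 15
}}

```text
clock: 2.3
tool_pos: [0.4764, -0.1996, 0.2544]
tcp_rot: [[0.977, 0.212, 0.004], [0.212, -0.977, -0.01], [0.002, 0.01, -1.0]]
contact_force: [0.7, -0.4, 0.2]
gripper_width: 0.094
```

{"op": "apply_moves", "data": {
  "rows": [
    [9.4,[0,0,0],-8.5],
    [9.4,[0,0,0],-8.5],
    [9.4,[0,0,0],-8.5],
    [9.4,[0,0,0],-8.5],
    [9.4,[0,0,0],-8.5],
    [9.4,[0,0,0],-8.5],
    [9.4,[0,0,0],-8.5],
    [9.4,[0,0,0],-8.5],
    [9.4,[0,0,0],-8.5],
    [9.4,[0,0,0],0]
  ]
}}

```text
clock: 3.3
tool_pos: [0.4806, -0.1931, 0.2542]
tcp_rot: [[0.002, 1.0, 0.006], [1.0, -0.002, -0.008], [-0.008, 0.006, -1.0]]
contact_force: [0.1, -0.8, 0.8]
gripper_width: 0.0937
```

```bash
cat >> h.py <<'E'
def look(c,qs,n=2):
    st=manip.get_state(); cap=cams.capture(c)
    for q,z in qs:
        for r in finder.spot_point(c,q)[:n]:
            print(c,q,np.round(r["location"],1),round(r["conf"],2),ray_hit(cap,r["location"],z,st).round(4))
    return st,cap
def yaw(st): R=st["tcp_rot"]; return np.degrees(np.arctan2(R[1,0],R[0,0]))
def togo(st,xyz):  # tool-axis shift, cm
    return (st["tcp_rot"].T@(np.array(xyz)-st["tool_pos"])*100).round(2)
def blob(cap,f):   # centroid+bbox list of HSV mask components
    hsv=cv2.cvtColor(np.ascontiguousarray(cap["frame"]),cv2.COLOR_RGB2HSV)
    n,l,s,c=cv2.connectedComponentsWithStats(f(hsv).astype(np.uint8)); 
    return sorted([(int(s[i,4]),c[i].round(1),s[i,:4]) for i in range(1,n) if s[i,4]>60],key=lambda t:-t[0])[:4]
E
python3 - <<'E'
from h import *
st,cap=look("wrist",[("label_roll",0)],3)
print(st["tool_pos"].round(4),yaw(st),st["qpos"].round(3),cap["mount"].round(3),cap["intrinsics"]); save("w1",cap)
E
```

```text
wrist label_roll [292.8 265.7] 0.85 [ 0.4456 -0.2855  0.    ]
wrist label_roll [314.  189.4] 0.57 [ 0.4706 -0.1964  0.    ]
[ 0.4806 -0.1931  0.2542] 89.86763637772091 [-0.547  0.128  1.738 -0.004  1.267 -0.543] [[ 0.    -0.961 -0.275  0.08 ]
 [ 1.    -0.     0.001 -0.001]
 [-0.001 -0.275  0.961 -0.082]
 [ 0.     0.     0.     1.   ]] [[326.51812941   0.         324.1552079 ]
 [  0.         326.51812941 202.83065207]
 [  0.           0.           1.        ]]
```

View pics/w1.png

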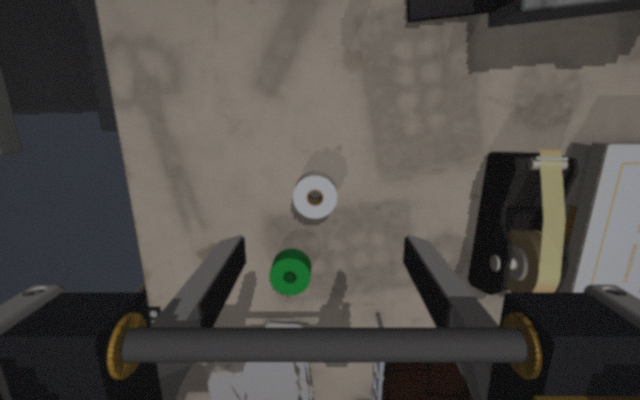

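Run:
```python
from h import *
st=manip.get_state(); cap=cams.capture("wrist")
b=blob(cap,lambda h:(h[...,1]<40)&(h[...,2]>140))
for x in b: print(x)
p=ray_hit(cap,(315,197.5),.026,st); print(p, togo(st,[p[0],p[1],.092]))
for x in b:
    if abs(x[1][0]-315)<15:
        l,t,w,hh=x[2]; print(ray_hit(cap,(l+w/2,t),.026,st),ray_hit(cap,(l,x[1][1]),.026,st),ray_hit(cap,(l+w,x[1][1]),.026,st))
```

```text
(3773, array([622.4, 233.5]), array([593, 163,  47, 134], dtype=int32))
(2490, array([603.4, 208.1]), array([575, 145,  65, 146], dtype=int32))
(1136, array([314.6, 196.5]), array([293, 176,  44,  42], dtype=int32))
[ 0.47221449 -0.19809227  0.026     ] [-0.37 -0.94 16.22]
[ 0.47249238 -0.17658495  0.026     ] [ 0.45064106 -0.19692528  0.026     ] [ 0.49383495 -0.19722186  0.026     ]
```

{"op": "apply_moves", "data": {
  "rows": [
    [7,[-0.2,-0.45,3],0],
    [7,[-0.2,-0.45,3],0],
    [7,[0,0,3],0],
    [7,[0,0,3],0],
    [7,[0,0,2],0],
    [7,[0,0,0],0]
  ]
}}

```text
clock: 4.05
tool_pos: [0.475, -0.2001, 0.1127]
tcp_rot: [[0.018, 1.0, 0.013], [1.0, -0.018, -0.013], [-0.012, 0.013, -1.0]]
contact_force: [-0.4, 0.2, -0.0]
gripper_width: 0.0698
```

Run:
```python
from h import *
st=manip.get_state(); print(st["tool_pos"],st["tcp_rot"].round(4),st["gripper_width"], togo(st,[.472,-.1975,.101]))
```

```text
[ 0.47497911 -0.20006732  0.1126615 ] [[ 0.0178  0.9998  0.0128]
 [ 0.9998 -0.0177 -0.0127]
 [-0.0124  0.0131 -0.9998]] 0.06977206532598865 [ 0.27 -0.32  1.16]
```

{"op": "apply_moves", "data": {
  "rows": [
    [7,[0.15,-0.15,0.6],0],
    [7,[0.1,-0.15,0.5],0],
    [3,[0,0,0],0],
    [3,[0,0,0],0],
    [3,[0,0,0],0],
    [3,[0,0,0],0],
    [3,[0,0,0],0]
  ]
}}

```text
clock: 4.75
tool_pos: [0.475, -0.1992, 0.1058]
tcp_rot: [[0.02, 1.0, 0.02], [1.0, -0.02, -0.017], [-0.017, 0.021, -1.0]]
contact_force: [0.0, 0.0, -1.4]
gripper_width: 0.0428
```

{"op": "apply_moves", "data": {
  "rows": [
    [3,[0,0,-3],0],
    [3,[0,0,-5],0],
    [3,[0,0,-5],0],
    [3,[0,0,-3],0],
    [3,[4,0.4,0],0],
    [3,[4.5,0.4,0],0],
    [3,[4.5,0.4,0],0],
    [3,[4.5,0.4,0],0],
    [3,[4.5,0.4,0],0],
    [3,[4.5,0.4,0],0],
    [3,[4.5,0.4,0],0],
    [3,[3,0.4,0],0],
    [3,[0,0,0],0]
  ]
}}

```text
clock: 6.05
tool_pos: [0.5144, 0.1535, 0.2714]
tcp_rot: [[0.028, 0.999, 0.031], [0.999, -0.027, -0.018], [-0.017, 0.032, -0.999]]
contact_force: [0.0, -0.7, -0.5]
gripper_width: 0.0431
```

Run:
```python
from h import *
st,cap=look("wrist",[("roll_tray",0),("tray_tab",.025),("tray_nose",0),("roll_seat",.013),("printer_mouth",.008),("printer_shelf",.008)],1)
print(st["tool_pos"].round(4),yaw(st),st["tcp_rot"].round(4),st["gripper_width"]); save("w2",cap)
```

```text
wrist roll_tray [309.3  57.8] 0.8 [0.511  0.2783 0.    ]
wrist tray_tab [221.5  62.6] 0.82 [0.4306 0.273  0.025 ]
wrist tray_nose [371.9  57.4] 0.73 [0.5733 0.2772 0.    ]
wrist roll_seat [312.9  56.6] 0.95 [0.5146 0.2776 0.013 ]
wrist printer_mouth [411.2 296.5] 0.55 [0.6243 0.0067 0.008 ]
wrist printer_shelf [384.4 297.9] 0.56 [0.5915 0.0064 0.008 ]
[0.5144 0.1535 0.2714] 88.40125994250828 [[ 0.0279  0.9991  0.0313]
 [ 0.9995 -0.0273 -0.0181]
 [-0.0172  0.0318 -0.9993]] 0.04310237105556874
```

View pics/w2.png

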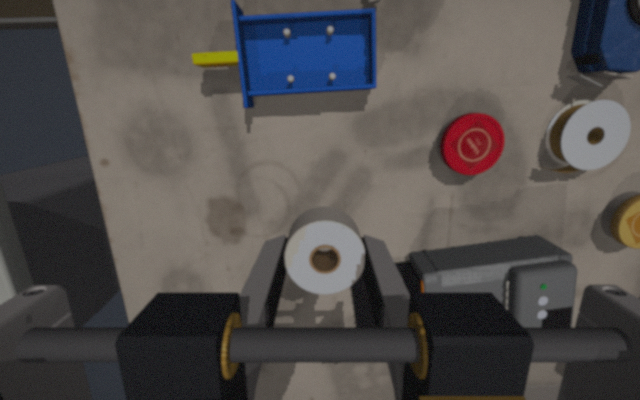

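Run:
```python
from h import *
st=manip.get_state(); cap=cams.capture("wrist")
P=np.array([ray_hit(cap,p,.024,st)[:2] for p in [(287,33),(330,30),(290,78.5),(332,76)]]); print(P.round(4),P.mean(0).round(4))
v=P[1]-P[0]+P[3]-P[2]; w=P[0]-P[2]+P[1]-P[3]; print(np.degrees(np.arctan2(v[1],v[0])),np.degrees(np.arctan2(-w[0],w[1])),np.linalg.norm(v)/2,np.linalg.norm(w)/2)
for z,L in ((.032,[(236,3),(250,104)]),(.032,[(376,12),(377,87)]),(.032,[(245,17),(376,11)]),(.032,[(248,96),(376,87)])):
    print([ray_hit(cap,p,z,st)[:2].round(4) for p in L])
b=blob(cap,lambda h:(h[...,0]>22)&(h[...,0]<35)&(h[...,1]>150)&(h[...,2]>80))[:2];print(b)
print(togo(st,[P.mean(0)[0],P.mean(0)[1],.2]))
```

```text
[[0.4928 0.2914]
 [0.5317 0.2927]
 [0.493  0.2529]
 [0.5325 0.2538]] [0.5125 0.2727]
1.6701989466571492 0.7142808755286073 0.03918891393924742 0.03869312371506225
[array([0.4514, 0.3143]), array([0.455 , 0.2314])]
[array([0.5719, 0.3042]), array([0.5736, 0.2424])]
[array([0.4579, 0.3034]), array([0.5719, 0.305 ])]
[array([0.4539, 0.2385]), array([0.5726, 0.2424])]
[(559, array([212.9,  52.1]), array([190,  45,  46,  15], dtype=int32))]
[12.51 -0.85  6.88]
```

```bash
cat >> h.py <<'E'
def held(cap,px,d):  # pixel -> tool coords on plane z_tool=d
    M=cap["mount"]; v=M[:3,:3]@np.linalg.inv(cap["intrinsics"])@np.array([px[0],px[1],1.]); o=M[:3,3]
    return o+v*(d-o[2])/v[2]
E
python3 - <<'E'
from h import *
st=manip.get_state(); cap=cams.capture("wrist")
b=blob(cap,lambda h:(h[...,1]<40)&(h[...,2]>165))
for x in b: print(x)
f=held(cap,(325,257),.0798); print(f)
R=st["tcp_rot"]
for z in (.10,.02): print(z,togo(st,np.array([.5125,.2725,.013+z])-R@np.array([f[0],0,.1058])))
E
```

```text
[ 0.00337039 -0.00045298  0.0798    ]
0.1 [12.3  -1.13  5.  ]
0.02 [12.45 -1.38 12.99]
```

{"op": "apply_moves", "data": {
  "rows": [
    [3,[3.5,-0.3,0.5],-1.5],
    [3,[3.5,-0.3,1],-1.5],
    [3,[3.5,-0.3,1.5],0],
    [3,[1.8,-0.2,1.5],0],
    [3,[0,0,0.5],0]
  ]
}}

```text
clock: 7.0
tool_pos: [0.509, 0.2706, 0.2196]
tcp_rot: [[-0.01, 0.999, 0.037], [1.0, 0.011, -0.019], [-0.02, 0.037, -0.999]]
contact_force: [-0.1, -0.6, -0.3]
gripper_width: 0.0432
```

Run:
```python
from h import *
st=manip.get_state(); cap=cams.capture("wrist"); save("w3",cap); R=st["tcp_rot"]
print(st["tool_pos"].round(4),yaw(st),R[:,2].round(4))
for z in (.10,.03,0.002): print(z,togo(st,np.array([.5125,.2725,.013+z])-R@np.array([.0034,0,.1058])))
```

```text
[0.509  0.2706 0.2196] 90.56486852715175 [ 0.0368 -0.0191 -0.9991]
0.1 [ 0.05 -0.04  0.08]
0.03 [ 0.19 -0.29  7.08]
0.002 [ 0.25 -0.4   9.87]
```

View pics/w3.png

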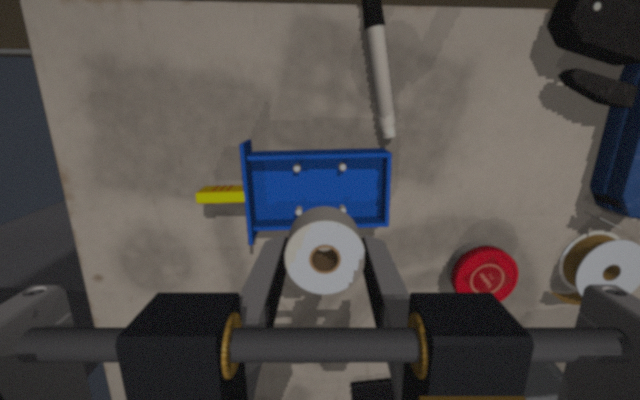

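Run:
```python
from h import *
st=manip.get_state(); cap=cams.capture("wrist"); R=st["tcp_rot"]
P=np.array([ray_hit(cap,p,.024,st)[:2] for p in [(297,169),(343,167),(299,210.5),(343.5,210)]]); print(P.round(4),P.mean(0).round(4))
print([ray_hit(cap,p,.032,st)[:2].round(4) for p in [(320,153),(320,227),(390,190)]])
```

```text
[[0.4919 0.2966]
 [0.5312 0.2984]
 [0.4931 0.2593]
 [0.5327 0.2596]] [0.5122 0.2785]
[array([0.5112, 0.3115]), array([0.5116, 0.2466]), array([0.5712, 0.2802])]
```

{"op": "apply_moves", "data": {
  "rows": [
    [3,[0.4,-0.1,1.5],-0.5],
    [3,[0.2,-0.1,2],-0.5],
    [3,[0.1,-0.1,2],0],
    [3,[0,0,0],0]
  ]
}}

```text
clock: 7.5
tool_pos: [0.5115, 0.2709, 0.1652]
tcp_rot: [[-0.021, 0.999, 0.043], [1.0, 0.022, -0.019], [-0.02, 0.042, -0.999]]
contact_force: [0.0, 0.6, -0.6]
gripper_width: 0.0431
```

Run:
```python
from h import *
st=manip.get_state(); cap=cams.capture("wrist"); save("w4",cap); R=st["tcp_rot"]
print(st["tool_pos"].round(4),yaw(st),R[:,2].round(4))
for z in (.03,0.002): print(z,togo(st,np.array([.5122,.278,.013+z])-R@np.array([.0034,0,.1058])))
for r in finder.spot_point("wrist","roll_seat")[:1]+finder.spot_point("wrist","label_roll")[:1]: print(r)
```

```text
[0.5115 0.2709 0.1652] 91.19028406121849 [ 0.0429 -0.0194 -0.9989]
0.03 [ 0.61 -0.43  1.62]
0.002 [ 0.67 -0.55  4.41]
{'location': [320.8, 209.0], 'conf': 0.71}
{'location': [324.3, 241.0], 'conf': 0.68}
```

View pics/w4.png

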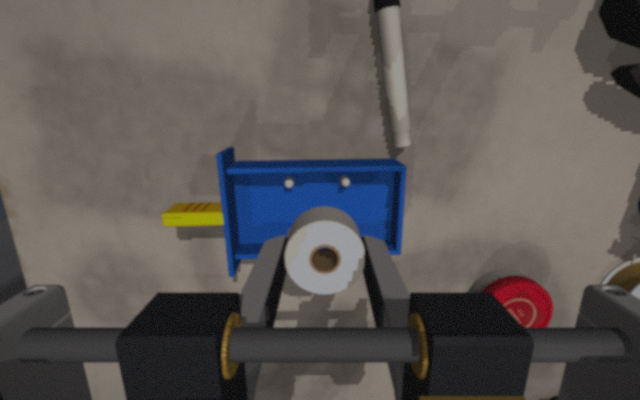

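Run:
```python
from h import *
st=manip.get_state(); cap=cams.capture("wrist"); R=st["tcp_rot"]
for z in (.022,.025): print([ray_hit(cap,p,z,st)[:2].round(4) for p in [(289,183),(346,182)]])
print([ray_hit(cap,p,.032,st)[:2].round(4) for p in [(320,160.5),(390,160),(390,253.5),(260,259.5),(260,162),(405,165),(403,250)]])
im=cv2.imread("pics/w4.png")[150:270,150:420]; hsv=cv2.cvtColor(im,cv2.COLOR_BGR2HSV)
m=(hsv[...,0]>100)&(hsv[...,0]<130)&(hsv[...,1]>150)
for c in (240,255,260,385,395): 
    r=np.where(m[:,c-150])[0]; print(c,r.min()+150,r.max()+150)
```

```text
[array([0.4946, 0.2989]), array([0.5353, 0.3001])]
[array([0.4948, 0.2996]), array([0.5349, 0.3008])]
[array([0.5159, 0.317 ]), array([0.5633, 0.318 ]), array([0.569 , 0.2486]), array([0.4736, 0.244 ]), array([0.4761, 0.3154]), array([0.5739, 0.3147]), array([0.5785, 0.2514])]
240 162 259
255 162 257
260 162 247
385 160 240
395 160 253
```

{"op": "apply_moves", "data": {
  "rows": [
    [3,[0.4,-0.15,0.6],0],
    [3,[0.3,-0.1,0.6],0],
    [3,[0.2,0,0.3],0],
    [3,[0,0,0],0]
  ]
}}

```text
clock: 8.1
tool_pos: [0.5138, 0.2824, 0.1563]
tcp_rot: [[-0.021, 0.998, 0.056], [1.0, 0.022, -0.014], [-0.015, 0.056, -0.998]]
contact_force: [0.5, 1.2, -0.3]
gripper_width: 0.043
```

Run:
```python
from h import *
st=manip.get_state(); cap=cams.capture("wrist"); save("w5",cap); R=st["tcp_rot"]
print(st["tool_pos"].round(4),yaw(st),R[:,2].round(4))
for z in (.03,0.002): print(z,togo(st,np.array([.514,.2795,.013+z])-R@np.array([.0034,0,.1058])))
hsv=cv2.cvtColor(cap["frame"],cv2.COLOR_RGB2HSV); blue=((hsv[...,0]>100)&(hsv[...,0]<130)&(hsv[...,1]>150)).astype(np.uint8)
ys,xs=np.where(blue); print(xs.min(),xs.max(),ys.min(),ys.max())
for b in blob(cap,lambda h:(h[...,1]<90)&(h[...,2]>90)): print(b)
sub=((hsv[...,1]<100)&(hsv[...,2]>100)).astype(np.uint8); n,l,s,c=cv2.connectedComponentsWithStats(sub)
for i in range(1,n):
    if 25<s[i,4]<200 and 240<c[i][0]<400 and 120<c[i][1]<260: print(s[i],c[i].round(1),ray_hit(cap,c[i],.024,st).round(4))
save("w5c",{"frame":cv2.resize(np.ascontiguousarray(cap["frame"][130:310,180:450]),None,fx=2.5,fy=2.5)})
```

```text
[0.5138 0.2824 0.1563] 91.19302596649506 [ 0.0562 -0.0141 -0.9983]
0.03 [-0.46 -0.62  0.73]
0.002 [-0.42 -0.78  3.53]
208 639 167 320
(90386, array([161.5, 130.9]), array([  0,   0, 384, 327], dtype=int32))
(62906, array([499.5, 154.1]), array([375,   0, 265, 327], dtype=int32))
(5754, array([328.3, 258.4]), array([284, 206,  84, 108], dtype=int32))
(2164, array([348.8, 386.8]), array([291, 363, 104,  37], dtype=int32))
[336 198   9   9  58] [340.  202.1] [0.5308 0.3    0.024 ]
[277 200  10   9  67] [281.7 204. ] [0.4912 0.2985 0.024 ]
```

View pics/w5c.png

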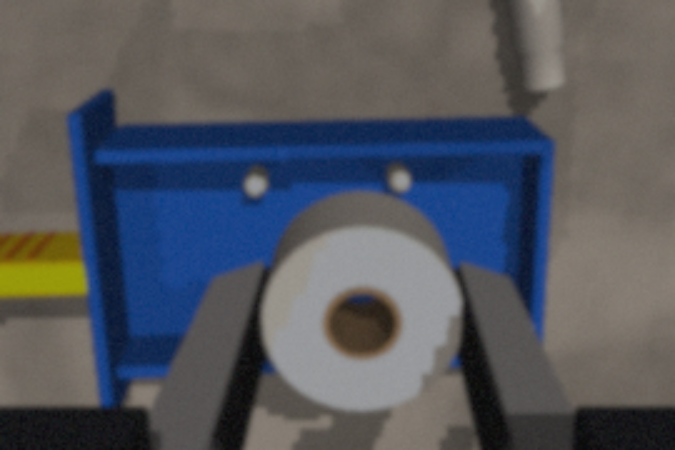

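{"op": "apply_moves", "data": {
  "rows": [
    [3,[-0.25,-0.5,0],0],
    [3,[-0.2,-0.45,0],0],
    [3,[0,0,0],0]
  ]
}}

```text
clock: 8.45
tool_pos: [0.5036, 0.2774, 0.1559]
tcp_rot: [[-0.021, 0.998, 0.056], [1.0, 0.022, -0.014], [-0.016, 0.056, -0.998]]
contact_force: [-0.6, -0.6, -1.1]
gripper_width: 0.0433
```

```bash
cat >> h.py <<'E'
def posts():
    st=manip.get_state(); cap=cams.capture("wrist"); R=st["tcp_rot"]; P=[]
    print(st["tool_pos"].round(4),yaw(st).round(2),R[:,2].round(4))
    hsv=cv2.cvtColor(cap["frame"],cv2.COLOR_RGB2HSV); sub=((hsv[...,1]<100)&(hsv[...,2]>100)).astype(np.uint8); n,l,s,c=cv2.connectedComponentsWithStats(sub)
    for i in range(1,n):
        if 25<s[i,4]<200 and 240<c[i][0]<400 and 120<c[i][1]<270:
            p=ray_hit(cap,c[i],.024,st); P.append(p); print(c[i].round(1),p.round(4))
    if len(P)==2:
        m=np.mean(P,0); d=P[0]-P[1]; d=d*np.sign(d[0])/np.linalg.norm(d); s=m+.0198*np.array([d[1],-d[0],0]); s[2]=.013
        print("seat",s.round(4),"roll bottom->seat cm",(R.T@(s-st["tool_pos"])*100-[.34,-.05,10.58]).round(2))
    return st,cap
E
python3 - <<'E'
from h import *
posts()
E
```

```text
[0.5036 0.2774 0.1559] 91.22 [ 0.0562 -0.0143 -0.9983]
[355.3 195.3] [0.5308 0.3    0.024 ]
[296.9 197. ] [0.4913 0.2985 0.024 ]
seat [0.5118 0.2794 0.013 ] roll bottom->seat cm [0.07 0.07 3.73]
```

{"op": "apply_moves", "data": {
  "rows": [
    [3,[0.05,0.05,1.0],0],
    [3,[0,0,1.0],0],
    [3,[0,0,0.8],0],
    [3,[0,0,0.4],0],
    [3,[0,0,0],0]
  ]
}}

```text
clock: 9.0
tool_pos: [0.5063, 0.2772, 0.1207]
tcp_rot: [[-0.021, 0.998, 0.056], [1.0, 0.022, -0.014], [-0.016, 0.056, -0.998]]
contact_force: [-1.8, 0.1, -1.3]
gripper_width: 0.0431
```

Run:
```python
from h import *
st,cap=posts(); print(togo(st,np.array([.5118,.2794,.013]))-[.34,-.05,10.58], st["contact_force"])
```

```text
[0.5063 0.2772 0.1207] 91.19 [ 0.0559 -0.0144 -0.9983]
[359.5 211. ] [0.5306 0.3001 0.024 ]
[290.9 213. ] [0.4913 0.2988 0.024 ]
seat [0.5116 0.2797 0.013 ] roll bottom->seat cm [ 0.06 -0.01  0.2 ]
[0.03 0.01 0.2 ] [-1.79183902  0.07887707 -1.32478372]
```

{"op": "apply_moves", "data": {
  "rows": [
    [3,[0,0,0.2],0],
    [5.8,[0,0,0],0],
    [5.8,[0,0,0],0],
    [5.8,[0,0,0],0],
    [5.8,[0,0,-1.5],0],
    [5.8,[0,0,-3],0],
    [5.8,[0,0,-4],0],
    [9.4,[-2,0,-4],0],
    [9.4,[0,0,0],0]
  ]
}}

```text
clock: 9.95
tool_pos: [0.5002, 0.2593, 0.2533]
tcp_rot: [[-0.022, 0.998, 0.06], [1.0, 0.023, -0.013], [-0.015, 0.059, -0.998]]
contact_force: [0.3, 0.7, 0.0]
gripper_width: 0.0707
```

Run:
```python
from h import *
st=manip.get_state(); cap=cams.capture("wrist"); print(st["tool_pos"].round(4),yaw(st),st["tcp_rot"][:,2].round(4)); save("w6",cap)
```

```text
[0.5002 0.2593 0.2533] 91.26246392569473 [ 0.0597 -0.0134 -0.9981]
```

View pics/w6.png

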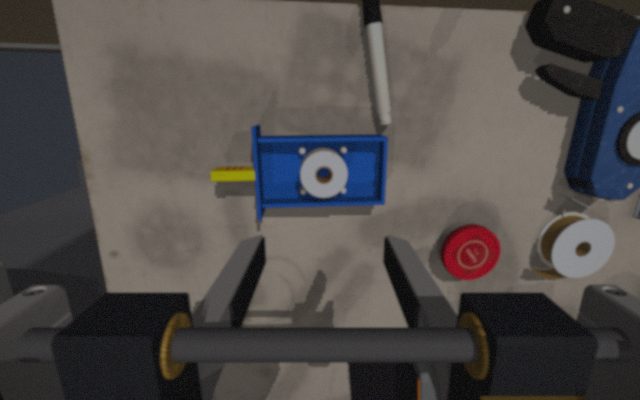

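{"op": "apply_moves", "data": {
  "rows": [
    [9.4,[0,0,0],8.5],
    [9.4,[0,0,0],8.5],
    [9.4,[0,0,0],8.5],
    [9.4,[0,0,0],8.5],
    [9.4,[0,0,0],8.5],
    [9.4,[0,0,0],8.5],
    [9.4,[0,0,0],8.5],
    [9.4,[0,0,0],8.5],
    [9.4,[0,0,0],8.5],
    [9.4,[0,0,0],8.5],
    [9.4,[0,0,0],4],
    [9.4,[0,0,0],0]
  ]
}}

```text
clock: 11.2
tool_pos: [0.4896, 0.2604, 0.2391]
tcp_rot: [[0.999, 0.015, 0.033], [0.016, -1.0, -0.019], [0.032, 0.019, -0.999]]
contact_force: [-0.3, 0.1, 0.6]
gripper_width: 0.094
```

```bash
cat >> h.py <<'E'
def tgt(st,xy,zg,d=.097): # tool shift (cm) bringing the point d ahead of the TCP to (xy, zg)
    return (st["tcp_rot"].T@(np.array([*xy,zg])-st["tool_pos"])*100-[0,0,d*100]).round(2)
E
python3 - <<'E'
from h import *
st,cap=look("wrist",[("roll_seat",.013),("tray_nose",0),("tray_tab",.025),("label_roll",.013)],2); print(st["tool_pos"].round(4),yaw(st),st["tcp_rot"][:,2].round(4),st["qpos"].round(2)); save("w7",cap)
print(tgt(st,(.5118,.2794),.004))
E
```

```text
wrist roll_seat [303.9 180.1] 0.57 [0.5108 0.2757 0.013 ]
wrist tray_nose [297.8 115.9] 0.8 [0.5705 0.282  0.    ]
wrist tray_tab [304.6 268.6] 0.72 [0.4241 0.2745 0.025 ]
wrist label_roll [300.  177.5] 0.96 [0.5132 0.2794 0.013 ]
[0.4896 0.2604 0.2391] 0.893510053532649 [ 0.0326 -0.0187 -0.9993] [ 0.35  0.21  1.67 -0.03  1.23  1.91]
[ 1.49 -2.32 13.83]
```

{"op": "apply_moves", "data": {
  "rows": [
    [9.4,[0.5,-0.8,3],-1],
    [9.4,[0.5,-0.8,3.5],0],
    [9.4,[0.3,-0.5,3.5],0],
    [9.4,[0.2,-0.2,2.5],0],
    [9.4,[0,0,0.5],0]
  ]
}}

```text
clock: 11.95
tool_pos: [0.5136, 0.2836, 0.1105]
tcp_rot: [[0.998, 0.037, 0.045], [0.038, -0.999, -0.014], [0.044, 0.016, -0.999]]
contact_force: [0.2, -0.1, -0.2]
gripper_width: 0.0941
```

Run:
```python
from h import *
st=manip.get_state(); print(st["tool_pos"].round(4),yaw(st),st["tcp_rot"][:,2].round(4),tgt(st,(.5118,.2794),.004),st["gripper_width"])
```

```text
[0.5136 0.2836 0.1105] 2.152229132256162 [ 0.0445 -0.0145 -0.9989] [-0.66  0.24  0.94] 0.09408432607177543
```

{"op": "apply_moves", "data": {
  "rows": [
    [9.4,[-0.3,0.1,0.5],0],
    [9.4,[-0.3,0.1,0.4],0],
    [6,[0,0,0],0],
    [6,[0,0,0],0],
    [6,[0,0,0],0],
    [6,[0,0,0],0],
    [6,[0,0,0],0]
  ],
  "grip_force": 30
}}

```text
clock: 12.65
tool_pos: [0.5096, 0.2815, 0.1054]
tcp_rot: [[0.998, 0.037, 0.051], [0.038, -0.999, -0.012], [0.05, 0.014, -0.999]]
contact_force: [0.1, 0.0, -3.3]
gripper_width: 0.0656
```

Run:
```python
from h import *
st,cap=look("wrist",[("label_roll",.013),("printer_mouth",.008),("tray_nose",0),("tray_tab",.025)],1); print(st["tool_pos"].round(4),yaw(st),st["tcp_rot"][:,2].round(4),tgt(st,(.5118,.2794),.004),st["gripper_width"],st["contact_force"])
```

```text
wrist label_roll [323.8 253.7] 0.7 [0.5129 0.2805 0.013 ]
wrist tray_tab [326.9 397.3] 0.96 [0.4254 0.2755 0.025 ]
[0.5096 0.2815 0.1054] 2.189833880952262 [ 0.0509 -0.0125 -0.9986] [-0.3   0.07  0.44] 0.06556229309742145 [ 0.08152641  0.01776475 -3.25710267]
```

{"op": "apply_moves", "data": {
  "rows": [
    [6,[0,0,-1],0],
    [6,[0,0,-2.5],0],
    [6,[0,0,-3],0],
    [6,[0,0,-2.5],0],
    [6,[0,2,-0.5],0],
    [6,[0,3,0],0],
    [6,[0,3.5,0],0],
    [6,[0,3.5,0],0],
    [6,[0,3.5,0],0],
    [6,[0,3.5,0],0],
    [6,[0,3.5,0],0],
    [6,[0,2.5,0],0],
    [6,[0,1.5,0],0],
    [6,[0,0,0],0]
  ]
}}

```text
clock: 14.3
tool_pos: [0.5115, 0.0096, 0.2113]
tcp_rot: [[0.998, 0.042, 0.047], [0.043, -0.999, -0.014], [0.047, 0.016, -0.999]]
contact_force: [0.2, 0.9, -3.6]
gripper_width: 0.0656
```

Run:
```python
from h import *
st,cap=look("wrist",[("label_roll",.1),("printer_mouth",.008),("printer_shelf",.008),("label_printer",0),("tray_nose",0)],1); print(st["tool_pos"].round(4),yaw(st),st["tcp_rot"][:,2].round(4),st["gripper_width"],st["contact_force"]); save("w8",cap)
print(held(cap,finder.spot_point("wrist","label_roll")[0]["location"],.0924))
```

```text
wrist label_roll [609.7 285.5] 0.7 [ 0.4912 -0.184   0.1   ]
wrist printer_mouth [324.6  80.6] 0.81 [0.6238 0.0108 0.008 ]
wrist printer_shelf [329.4 125.7] 0.98 [0.5873 0.0051 0.008 ]
wrist label_printer [324.2  78.7] 0.94 [0.6263 0.0111 0.    ]
wrist tray_nose [325.7 152.5] 0.7 [0.5637 0.007  0.    ]
[0.5115 0.0096 0.2113] 2.473246329975096 [ 0.0474 -0.0136 -0.9988] 0.06563844868428821 [ 0.17590767  0.91572287 -3.61889177]
[-0.02206138  0.17078779  0.0924    ]
```

View pics/w8.png

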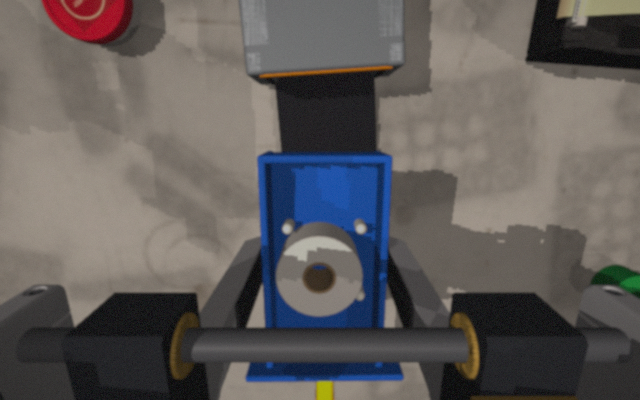

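Run:
```python
from h import *
st=manip.get_state(); cap=cams.capture("wrist")
im=cv2.cvtColor(np.ascontiguousarray(cap["frame"]),cv2.COLOR_RGB2HSV)
g=lambda p,z: ray_hit(cap,p,z,st)[:2].round(4)
V=im[...,2].astype(int)
sh=[]
for r in range(90,150,10):
    row=V[r,255:410]; d=np.where(row<np.percentile(row,20)+25)[0]; l,rr=d.min()+255,d.max()+255; sh.append((r,l,rr)); print(r,l,rr,g((l,r),.008),g((rr+1,r),.008))
o=(im[...,0]>5)&(im[...,0]<22)&(im[...,1]>150)&(V>90); ys,xs=np.where(o[40:100,230:420]); ys+=40;xs+=230
k=np.polyfit(xs,ys,1); print("orange",xs.min(),xs.max(),k,np.polyval(k,[xs.min(),xs.max()]))
a,b=[g((x,np.polyval(k,x)),.051) for x in (xs.min(),xs.max()+1)]; print(a,b,np.linalg.norm(a-b),np.degrees(np.arctan2(a[0]-b[0],b[1]-a[1])), (a+b)/2)
print("tray held", held(cap,(324,155),.0734), [held(cap,p,.0734) for p in [(259,156),(391,156)]])
cv2.imwrite("pics/w8c.png",cv2.resize(cv2.imread("pics/w8.png")[40:170,230:420],None,fx=4,fy=4,interpolation=cv2.INTER_CUBIC))
```

```text
90 281 378 [0.6143 0.0503] [ 0.6184 -0.0319]
100 282 378 [0.6064 0.0493] [ 0.6103 -0.0326]
110 283 378 [0.5983 0.0483] [ 0.6022 -0.0332]
120 284 379 [0.5901 0.0473] [ 0.594  -0.0348]
130 284 379 [0.5818 0.0472] [ 0.5857 -0.0355]
140 285 379 [0.5734 0.0461] [ 0.5772 -0.0363]
orange 265 397 [-6.26005060e-02  9.19284147e+01] [75.33928065 67.07601387]
[0.6194 0.0568] [ 0.6296 -0.0366] 0.09395530852485134 -173.76755759488793 [0.6245 0.0101]
tray held [ 0.05833564 -0.00012537  0.0734    ] [array([ 0.05786035, -0.03097763,  0.0734    ]), array([0.05786336, 0.03169076, 0.0734    ])]
```

View pics/w8c.png

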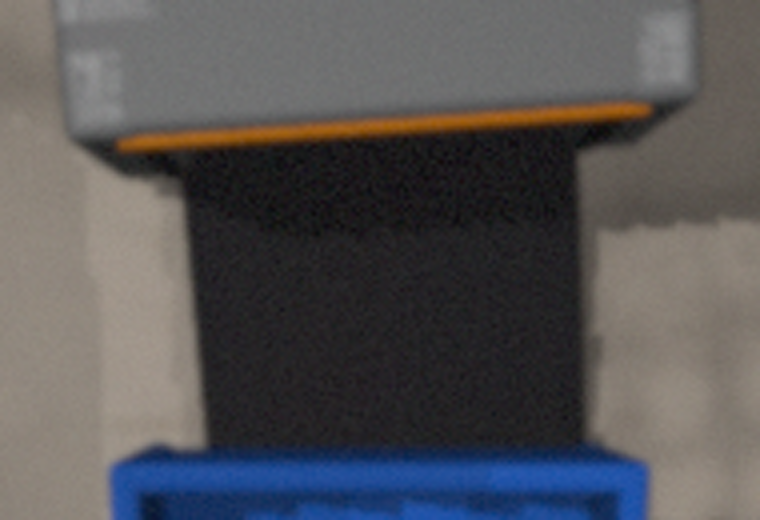

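```bash
cat >> h.py <<'E'
M=np.array([.624,.010,.008]); PY=np.radians(6.1); PX=np.array([np.cos(PY),np.sin(PY),0]); PYv=np.array([-np.sin(PY),np.cos(PY),0])
OT=np.array([-.00253,.00175,.1054]) # placeholder, tray origin in tool
E
python3 - <<'E'
from h import *
from scipy.spatial.transform import Rotation as Ro
# rotation at grasp
R0=np.array([[.998,.037,.0509],[.038,-.999,-.0125],[.050,.014,-.9986]])
for o in ([.5122,.2797,0],[.5129,.2805,0]): print(R0.T@(np.array(o)-[.5096,.2815,.1054]))
st=manip.get_state(); R=st["tcp_rot"]
OT=np.array([-.003,0,.1055]); 
nose=R.T@(R0@OT+Ro.from_euler('z',2.2,degrees=True).apply([.06,0,.032])); print("pred nose top in tool",nose)
R2=R@Ro.from_euler('z',-3.6,degrees=True).as_matrix()
print("yaw after",np.degrees(np.arctan2(R2[1,0],R2[0,0])))
tp=M+PX*-.078+[0,0,.014]
print("A cm",(R.T@(tp-R2@OT-st["tool_pos"])*100).round(2))
E
```

```text
[-0.0027436   0.0004188   0.10540728]
[-0.0020146  -0.0003545   0.10543291]
pred nose top in tool [0.05882662 0.00095882 0.07633544]
yaw after 6.334212830179068
A cm [2.86 0.92 8.49]
```

{"op": "apply_moves", "data": {
  "rows": [
    [6,[0.6,0.2,1],-1.8],
    [6,[0.8,0.3,2],-1.7],
    [6,[0.8,0.3,2],0],
    [6,[0.5,0.1,1.5],0],
    [6,[0,0,0],0]
  ]
}}

```text
clock: 15.2
tool_pos: [0.5443, 0.0079, 0.1465]
tcp_rot: [[0.992, 0.116, 0.05], [0.116, -0.993, -0.012], [0.048, 0.018, -0.999]]
contact_force: [-0.9, 0.4, -4.3]
gripper_width: 0.0656
```

```bash
cat >> h.py <<'E'
OT=np.array([-.0025,0,.1054])
def tray(st,x,z): # tray pose in mouth frame (mm) and shift (cm) to mouth-frame x, z
    R=st["tcp_rot"]; p=st["tool_pos"]+R@OT-M
    print("mouth frame mm",(np.array([p@PX,p@PYv,p[2]])*1000).round(1),"yaw",yaw(st).round(2),"tilt",R[:,2].round(4),"F",st["contact_force"].round(1))
    print("go",(R.T@(PX*x+[0,0,z]-p)*100).round(2))
E
python3 - <<'E'
from h import *
st,cap=look("wrist",[("printer_mouth",.008)],1); tray(st,-.078,.012); save("w9",cap)
im=cv2.cvtColor(np.ascontiguousarray(cap["frame"]),cv2.COLOR_RGB2HSV); V=im[...,2].astype(int)
o=(im[...,0]>5)&(im[...,0]<22)&(im[...,1]>150)&(V>90); ys,xs=np.where(o[0:130,200:450]); xs=xs+200
if len(xs)>20:
    k=np.polyfit(xs,ys,1); a,b=[ray_hit(cap,(x,np.polyval(k,x)),.051,st)[:2] for x in (xs.min(),xs.max()+1)]
    d=b-a; print(xs.min(),xs.max(),k,a.round(4),b.round(4),((a+b)/2).round(4),np.degrees(np.arctan2(d[0],-d[1])),np.linalg.norm(d))
E
```

```text
wrist printer_mouth [327.9 119. ] 0.94 [0.6242 0.0122 0.008 ]
mouth frame mm [-76.9   4.5  33.1] yaw 6.69 tilt [ 0.0501 -0.0125 -0.9987] F [-0.9  0.4 -4.3]
go [-0.22  0.41  2.11]
246 420 [9.85653459e-03 1.14797232e+02] [0.6189 0.057 ] [ 0.629  -0.0366] [0.624  0.0102] 6.134868852798926 0.09408790591248345
```

View pics/w9.png

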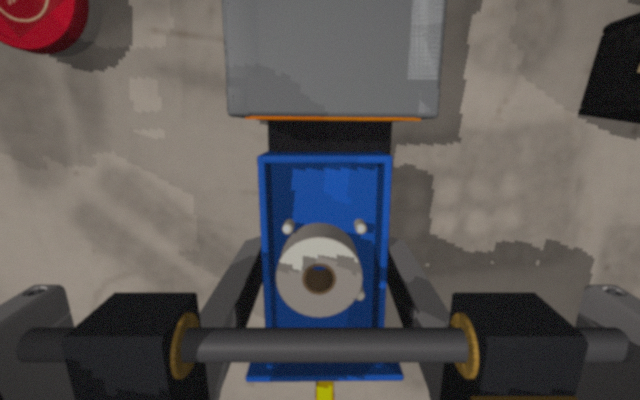

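{"op": "apply_moves", "data": {
  "rows": [
    [6,[-0.1,0.2,0.7],0.5],
    [6,[-0.1,0.2,0.7],0],
    [6,[0,0,0.7],0],
    [6,[0,0,0],0]
  ]
}}

```text
clock: 15.7
tool_pos: [0.5454, 0.0033, 0.1287]
tcp_rot: [[0.993, 0.107, 0.058], [0.108, -0.994, -0.014], [0.056, 0.02, -0.998]]
contact_force: [0.5, 0.9, -4.4]
gripper_width: 0.0658
```

```bash
cat >> h.py <<'E'
def front(cap,st):
    im=cv2.cvtColor(np.ascontiguousarray(cap["frame"]),cv2.COLOR_RGB2HSV); V=im[...,2].astype(int)
    o=(im[...,0]>5)&(im[...,0]<22)&(im[...,1]>150)&(V>90); ys,xs=np.where(o[0:170,200:450]); xs=xs+200
    if len(xs)<20: return print("no lip")
    k=np.polyfit(xs,ys,1); a,b=[ray_hit(cap,(x,np.polyval(k,x)),.051,st)[:2] for x in (xs.min(),xs.max()+1)]
    d=b-a; print("lip",xs.min(),xs.max(),k.round(3),((a+b)/2).round(4),np.degrees(np.arctan2(d[0],-d[1])).round(2),np.linalg.norm(d).round(4))
E
python3 - <<'E'
from h import *
st=manip.get_state(); cap=cams.capture("wrist"); tray(st,-.050,.003); front(cap,st)
E
```

```text
mouth frame mm [-75.5  -0.4  15.4] yaw 6.2 tilt [ 0.0577 -0.0136 -0.9982] F [ 0.5  0.9 -4.4]
go [ 2.48 -0.06  1.38]
lip 226 419 [1.00000e-03 1.19185e+02] [0.624  0.0106] 6.13 0.0944
```

{"op": "apply_moves", "data": {
  "rows": [
    [6,[0,0,0.5],0],
    [6,[0,0,0.4],0],
    [6,[0.7,-0.05,0.03],0],
    [6,[0.8,0,0.04],0],
    [6,[0.8,0,0.04],0],
    [6,[0,0,0],0]
  ]
}}

```text
clock: 16.35
tool_pos: [0.5723, 0.0062, 0.1206]
tcp_rot: [[0.992, 0.107, 0.061], [0.108, -0.994, -0.014], [0.06, 0.021, -0.998]]
contact_force: [-0.5, 0.3, -2.5]
gripper_width: 0.0658
```

Run:
```python
from h import *
st=manip.get_state(); cap=cams.capture("wrist"); tray(st,-.048,.00); front(cap,st); print(st["gripper_width"])
```

```text
mouth frame mm [-48.   -0.5   7.2] yaw 6.2 tilt [ 0.0614 -0.014  -0.998 ] F [-0.5  0.3 -2.5]
go [-0.04 -0.06  0.72]
no lip
0.0657651117420407
```

{"op": "apply_moves", "data": {
  "rows": [
    [6,[0,0,0.3],0],
    [6,[0,0,0.2],0],
    [6,[0,0,0.15],0],
    [6,[0,0,0],0]
  ]
}}

```text
clock: 16.8
tool_pos: [0.572, 0.0062, 0.1136]
tcp_rot: [[0.992, 0.107, 0.06], [0.108, -0.994, -0.014], [0.058, 0.02, -0.998]]
contact_force: [0.1, 0.5, -1.9]
gripper_width: 0.0658
```

Run:
```python
from h import *
st=manip.get_state(); cap=cams.capture("wrist"); tray(st,-.048,.00); save("w10",cap)
```

```text
mouth frame mm [-48.5  -0.4   0.2] yaw 6.2 tilt [ 0.0601 -0.0139 -0.9981] F [ 0.1  0.5 -1.9]
go [ 0.05 -0.04  0.02]
```

View pics/w10.png

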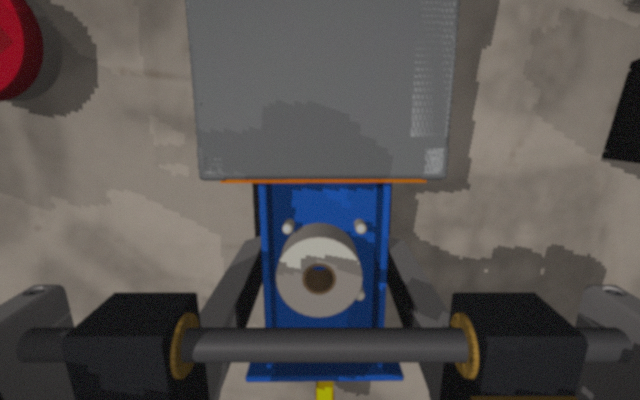

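{"op": "apply_moves", "data": {
  "rows": [
    [9.4,[0,0,0],0],
    [9.4,[0,0,0],0],
    [9.4,[0,0,0],0],
    [9.4,[0,0,0],0],
    [9.4,[0,0,-1],0],
    [9.4,[0,0,-3],0],
    [9.4,[0,0,-4],0],
    [9.4,[0,0,-3],0],
    [6,[-3.5,0,0],0],
    [6,[-3.5,0,0],0],
    [4,[-2,0,0],0],
    [4,[0,0,0],0]
  ]
}}

```text
clock: 18.05
tool_pos: [0.4765, -0.0027, 0.2311]
tcp_rot: [[0.991, 0.107, 0.074], [0.109, -0.994, -0.017], [0.072, 0.025, -0.997]]
contact_force: [1.0, -0.2, -0.3]
gripper_width: 0.0657
```

Run:
```python
from h import *
st,cap=look("wrist",[("tray_tab",.033),("label_roll",.021),("roll_seat",.021),("printer_mouth",.008)],1)
tab=M-PX*.1325; tab[2]=.033
print(st["tool_pos"].round(4),yaw(st),st["tcp_rot"][:,2].round(4),"tab nominal",tab.round(4),tgt(st,tab[:2],.033,.078)); front(cap,st)
for b in blob(cap,lambda h:(h[...,0]>22)&(h[...,0]<35)&(h[...,1]>150)&(h[...,2]>80)): print(b, ray_hit(cap,b[1],.046,st).round(4))
```

```text
wrist tray_tab [323.1 201. ] 0.75 [ 0.492  -0.0051  0.033 ]
wrist label_roll [579.2 264.5] 0.73 [ 0.4518 -0.2646  0.021 ]
wrist roll_seat [325.3 107. ] 0.74 [0.5734 0.0015 0.021 ]
[ 0.4765 -0.0027  0.2311] 6.264057286437149 [ 0.0741 -0.0167 -0.9971] tab nominal [ 0.4923 -0.0041  0.033 ] [ 0.12 -0.18 12.08]
lip 260 383 [2.0000e-03 3.0291e+01] [0.6255 0.0103] 6.48 0.0935
(477, array([322.4, 203.1]), array([317, 182,  12,  44], dtype=int32)) [ 0.4927 -0.0041  0.046 ]
```

{"op": "apply_moves", "data": {
  "rows": [
    [4,[0.05,-0.1,3],0],
    [4,[0.05,0,3],0],
    [4,[0,0,3],0],
    [4,[0,0,2],0],
    [4,[0,0,0],0]
  ]
}}

```text
clock: 18.8
tool_pos: [0.4986, -0.0046, 0.1236]
tcp_rot: [[0.99, 0.11, 0.086], [0.112, -0.994, -0.02], [0.084, 0.029, -0.996]]
contact_force: [-0.6, 0.7, 0.9]
gripper_width: 0.0399
```

Run:
```python
from h import *
st=manip.get_state()
print(st["tool_pos"].round(4),yaw(st),st["tcp_rot"].round(4),tgt(st,(.4923,-.0043),.033,.078),st["contact_force"],st["gripper_width"])
```

```text
[ 0.4986 -0.0046  0.1236] 6.4572242758656575 [[ 0.9902  0.11    0.0864]
 [ 0.1121 -0.9935 -0.0195]
 [ 0.0837  0.029  -0.9961]] [-1.38 -0.36  1.17] [-0.57598881  0.66256833  0.9186313 ] 0.03993839049493156
```

{"op": "apply_moves", "data": {
  "rows": [
    [4,[-0.7,-0.2,0.4],0],
    [4,[-0.6,-0.15,0.4],0],
    [4,[-0.1,0,0.35],0],
    [4,[0,0,0],0]
  ]
}}

```text
clock: 19.2
tool_pos: [0.486, -0.0027, 0.1102]
tcp_rot: [[0.99, 0.11, 0.087], [0.113, -0.993, -0.019], [0.085, 0.029, -0.996]]
contact_force: [1.5, -0.5, 0.3]
gripper_width: 0.0402
```

Run:
```python
from h import *
st,cap=look("wrist",[("tray_tab",.033)],1)
print(st["tool_pos"].round(4),yaw(st),st["tcp_rot"][:,2].round(4),tgt(st,(.4923,-.0043),.033,.078),st["contact_force"],st["gripper_width"])
for b in blob(cap,lambda h:(h[...,0]>22)&(h[...,0]<35)&(h[...,1]>150)&(h[...,2]>80)): print(b, ray_hit(cap,b[1],.046,st).round(4))
```

```text
wrist tray_tab [324.3 246.3] 0.8 [ 0.5022 -0.0031  0.033 ]
[ 0.486  -0.0027  0.1102] 6.484195393387786 [ 0.0874 -0.0194 -0.996 ] [-0.05  0.01 -0.06] [ 1.50969955 -0.50261929  0.32998211] 0.04016784540313228
(1451, array([320.7, 252. ]), array([311, 214,  21,  77], dtype=int32)) [ 0.5034 -0.0008  0.046 ]
```

{"op": "apply_moves", "data": {
  "rows": [
    [0,[0,0,0],0],
    [0,[0,0,0],0],
    [0,[0,0,0],0],
    [0,[0,0,0],0],
    [0,[0,0,0],0]
  ],
  "grip_force": 45
}}

```text
clock: 19.8
tool_pos: [0.4878, -0.0028, 0.1123]
tcp_rot: [[0.99, 0.11, 0.092], [0.112, -0.993, -0.02], [0.089, 0.03, -0.996]]
contact_force: [-1.3, 0.5, 2.2]
gripper_width: 0.0099
```

Run:
```python
from h import *
st,cap=look("wrist",[("tray_tab",.033)],1)
print(st["tool_pos"].round(4),yaw(st),st["tcp_rot"][:,2].round(4),st["contact_force"],st["gripper_width"],"PX in tool",(st["tcp_rot"].T@PX).round(4)); front(cap,st)
for b in blob(cap,lambda h:(h[...,0]>22)&(h[...,0]<35)&(h[...,1]>150)&(h[...,2]>80)): print(b, ray_hit(cap,b[1],.046,st).round(4),[ray_hit(cap,(b[1][0],r),.046,st).round(4) for r in (b[2][1],b[2][1]+b[2][3])])
```

```text
wrist tray_tab [323.7 245.5] 0.93 [ 0.504  -0.0031  0.033 ]
[ 0.4878 -0.0028  0.1123] 6.473180630815188 [ 0.0916 -0.0197 -0.9956] [-1.29355978  0.48892108  2.18907124] 0.009935107877772211 PX in tool [0.996  0.0039 0.089 ]
no lip
(1419, array([324.1, 253.7]), array([314, 217,  21,  76], dtype=int32)) [ 0.504  -0.0029  0.046 ] [array([ 0.5226, -0.0008,  0.046 ]), array([ 0.4831, -0.0052,  0.046 ])]
```

{"op": "apply_moves", "data": {
  "rows": [
    [0,[0.6,0,0.05],0],
    [0,[1.2,0,0.1],0],
    [0,[1.2,0,0.1],0],
    [0,[1.2,0,0.1],0],
    [0,[0,0,0],0]
  ]
}}

```text
clock: 20.4
tool_pos: [0.532, 0.0021, 0.1126]
tcp_rot: [[0.99, 0.11, 0.09], [0.113, -0.993, -0.02], [0.087, 0.03, -0.996]]
contact_force: [1.9, 2.0, 2.1]
gripper_width: 0.0099
```

```bash
cat >> h.py <<'E'
def rep():
    st=manip.get_state(); cap=cams.capture("wrist"); R=st["tcp_rot"]; g=st["tool_pos"]+R[:,2]*.078; q=g-M
    print(st["clock"],"grasp mouth-frame mm",(np.array([q@PX,q@PYv,q[2]])*1e3).round(1),"yaw",yaw(st).round(2),R[:,2].round(4),"F",st["contact_force"].round(1),st["gripper_width"].round(4),"PX",(R.T@PX).round(3))
    for b in blob(cap,lambda h:(h[...,0]>22)&(h[...,0]<35)&(h[...,1]>150)&(h[...,2]>80))[:1]:
        e=[ray_hit(cap,(b[1][0],r),.046,st) for r in (b[2][1],b[2][1]+b[2][3])]; c=(e[0]+e[1])/2-M; print("tab mid mm",(c@PX*1e3).round(1),(c@PYv*1e3).round(1),"len",(np.linalg.norm(e[0]-e[1])*1e3).round(1))
    front(cap,st); return st,cap
E
python3 -c "
from h import *
rep()"
```

```text
Traceback (most recent call last):
  File "h.py", line 55, in rep
    print(st["clock"],"grasp mouth-frame mm",(np.array([q@PX,q@PYv,q[2]])*1e3).round(1),"yaw",yaw(st).round(2),R[:,2].round(4),"F",st["contact_force"].round(1),st["gripper_width"].round(4),"PX",(R.T@PX).round(3))
                                                                                                                                                                ^^^^^^^^^^^^^^^^^^^^^^^^^
AttributeError: 'float' object has no attribute 'round'
```

```bash
sed -i 's/st\["gripper_width"\].round(4)/round(st["gripper_width"],4)/' h.py; python3 -c "
from h import *
rep()"
```

```text
20.45 grasp mouth-frame mm [-85.8  -0.4  26.9] yaw 6.47 [ 0.0902 -0.0199 -0.9957] F [1.7 1.1 0.9] 0.0096 PX [0.996 0.004 0.088]
tab mid mm -77.6 0.1 len 39.3
lip 214 430 [7.0000e-03 8.7411e+01] [0.6245 0.0109] 6.21 0.0952
```

{"op": "apply_moves", "data": {
  "rows": [
    [0,[0.8,0,0.07],0],
    [0,[1.0,0,0.09],0],
    [0,[0.8,0,0.07],0]
  ]
}}

```text
clock: 20.8
tool_pos: [0.5548, 0.005, 0.1125]
tcp_rot: [[0.991, 0.11, 0.082], [0.112, -0.993, -0.02], [0.079, 0.029, -0.996]]
contact_force: [-9.8, -2.0, 11.5]
gripper_width: 0.0097
```

```bash
python3 -c "
from h import *
rep()"
```

```text
20.8 grasp mouth-frame mm [-63.2   0.2  26.8] yaw 6.46 [ 0.082  -0.0199 -0.9964] F [-9.8 -2.  11.5] 0.0097 PX [0.997 0.004 0.079]
tab mid mm -55.1 0.7 len 39.9
lip 219 428 [4.00000e-03 1.41563e+02] [0.6242 0.0107] 6.07 0.0945
```

{"op": "apply_moves", "data": {
  "rows": [
    [0,[0.8,0,0.0],0],
    [0,[1.0,0,0.02],0],
    [0,[1.0,0,0.04],0]
  ]
}}

```text
clock: 21.15
tool_pos: [0.5759, 0.008, 0.1123]
tcp_rot: [[0.992, 0.11, 0.059], [0.112, -0.994, -0.02], [0.056, 0.026, -0.998]]
contact_force: [-14.5, -2.4, 13.8]
gripper_width: 0.0096
```

```bash
python3 -c "
from h import *
rep()"
```

```text
21.15 grasp mouth-frame mm [-43.7   1.1  26.5] yaw 6.42 [ 0.0585 -0.02   -0.9981] F [-14.5  -2.4  13.8] 0.0096 PX [0.998 0.004 0.056]
tab mid mm -35.7 1.5 len 39.1
no lip
```

{"op": "apply_moves", "data": {
  "rows": [
    [0,[0.9,0.03,-0.02],0],
    [0,[0.9,0.03,-0.02],0],
    [0,[0.8,0,0],0]
  ]
}}

```text
clock: 21.5
tool_pos: [0.5924, 0.0099, 0.112]
tcp_rot: [[0.993, 0.111, 0.027], [0.111, -0.994, -0.021], [0.024, 0.023, -0.999]]
contact_force: [-22.9, -4.4, 20.6]
gripper_width: 0.0102
```

```bash
python3 -c "
from h import *
rep()"
```

```text
21.5 grasp mouth-frame mm [-29.5   1.4  26. ] yaw 6.4 [ 0.0267 -0.0206 -0.9994] F [-22.9  -4.4  20.6] 0.0102 PX [1.    0.005 0.024]
tab mid mm -23.5 1.8 len 38.7
no lip
```

{"op": "apply_moves", "data": {
  "rows": [
    [0,[0.8,0,-0.1],0],
    [0,[0.9,0,-0.1],0]
  ]
}}

```text
clock: 21.75
tool_pos: [0.5972, 0.0102, 0.1116]
tcp_rot: [[0.994, 0.111, -0.011], [0.111, -0.994, -0.023], [-0.013, 0.022, -1.0]]
contact_force: [-19.9, -4.0, 14.9]
gripper_width: 0.0097
```

```bash
python3 -c "
from h import *
rep()"
```

```text
21.75 grasp mouth-frame mm [-27.6   1.4  25.6] yaw 6.38 [-0.0105 -0.0232 -0.9997] F [-19.9  -4.   14.9] 0.0097 PX [ 1.     0.005 -0.013]
tab mid mm -23.9 1.7 len 38.0
no lip
```

{"op": "apply_moves", "data": {
  "rows": [
    [3,[0,0,0],0],
    [3,[0,0,0],0],
    [3,[0,0,0],0],
    [3,[0,0,0],0]
  ]
}}

```text
clock: 22.2
tool_pos: [0.5969, 0.0099, 0.1098]
tcp_rot: [[0.994, 0.111, -0.014], [0.11, -0.994, -0.024], [-0.016, 0.022, -1.0]]
contact_force: [1.3, 0.3, -0.4]
gripper_width: 0.0299
```

```bash
python3 -c "
from h import *
rep()"
```

```text
22.2 grasp mouth-frame mm [-28.2   1.   23.8] yaw 6.34 [-0.0139 -0.0237 -0.9996] F [ 1.3  0.3 -0.4] 0.0299 PX [ 1.     0.005 -0.016]
tab mid mm -31.3 2.1 len 39.7
no lip
```

{"op": "apply_moves", "data": {
  "rows": [
    [3,[0,0,-1],0],
    [3,[0,0,-3],0],
    [3,[0,0,-4],0],
    [3,[-1,0,-4],0],
    [3,[-2,0,-3],0],
    [3,[0,0,0],0],
    [3,[0,0,0],0]
  ]
}}

```text
clock: 22.95
tool_pos: [0.5701, 0.0106, 0.2694]
tcp_rot: [[0.994, 0.112, -0.009], [0.111, -0.994, -0.024], [-0.012, 0.023, -1.0]]
contact_force: [0.0, -0.2, -0.5]
gripper_width: 0.03
```

```bash
python3 -c "
from h import *
st,cap=rep(); save('w11',cap)
for q in ('roll_seat','label_roll','red_tin','tape'):
  for r in finder.spot_point('wrist',q)[:2]: print(q,r['conf'],ray_hit(cap,r['location'],.021 if 'r' == q[0] and q!='red_tin' or q=='label_roll' else 0,st).round(4))
for q in ('red_tin','tape'):
  c=cams.capture('side'); print(q,[ray_hit(c,r['location'],0).round(4) for r in finder.spot_point('side',q)[:1]])
a=cap['frame']; cs=cams.capture('side')['frame'][120:240,270:430]
save('fin',{'frame':np.vstack([a,cv2.resize(np.ascontiguousarray(cs),(256,192))[:, :].repeat(1,0) if 0 else np.hstack([cv2.resize(np.ascontiguousarray(cs),(266,200),interpolation=cv2.INTER_CUBIC),np.zeros((200,374,3),np.uint8)])])})
"
```

```text
22.95 grasp mouth-frame mm [-54.5   4.5 183.4] yaw 6.39 [-0.0094 -0.024  -0.9997] F [ 0.  -0.2 -0.5] 0.03 PX [ 1.     0.005 -0.012]
tab mid mm -32.1 2.0 len 40.2
lip 278 374 [6.00000e-03 1.34437e+02] [0.624  0.0093] 5.94 0.0875
label_roll 0.83 [ 0.4559 -0.2672  0.021 ]
red_tin 0.98 [0.6741 0.187  0.    ]
tape 0.55 [ 0.6738 -0.2268  0.    ]
red_tin [array([0.6874, 0.1942, 0.    ])]
tape [array([ 0.6692, -0.2304,  0.    ])]
```

View pics/fin.png

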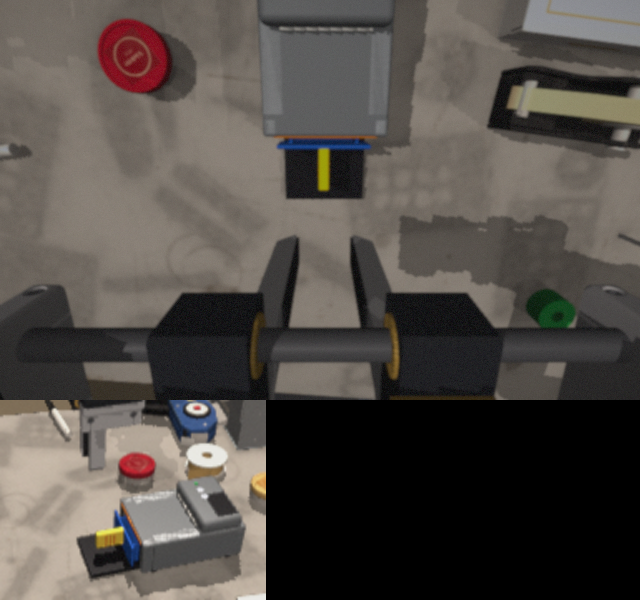

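```bash
python3 -c "
from h import *
print(ticket.finish_job())"
```

```text
the job is handed in; nothing more can be done
None
```

I stood the white roll between the tray's four posts, set the tray on the printer's shelf with its nose in the mouth, and pressed it home by the yellow tab. I then let go and handed the job in at about 23 s.

**Last checks:**
- **Latch:** at the stop the tab measured 23.9 mm in front of the mouth point. After release it sprang back to 32.1 mm, which puts the tray's origin at about 52 mm, the latched position.
- **Sideways:** the tab read 2 mm off my printer frame. In the last picture the plate and tab lie within about 1 mm of the shelf's centre line.
- **Gripper:** it is clear of everything and reads no contact force beyond noise.
- **Tin and tape:** neither was touched. Their rough position readings scattered by up to about 15–20 mm between the start and end pictures, mostly network error.

**What disagreed or could not be checked:**
- **Roll position at the end:** the roll is hidden inside the printer, so this is not confirmed. It was last seen seated between the posts just before I let the tray go on the shelf.
- **Early tray estimate:** the first slanted wrist view was about 6 mm off, and I corrected it from closer views.
- **Tab about 10 mm further in than expected:** it showed this when I came to grip it. The fingers probably nudged the tray while coming down. It was still within the allowed range.
- **Tool tilt:** it drifted up to about 5° during the moves, and I allowed for that.
- **Pictures:** I viewed 13, over the budget of 10 and one past the allowance of one or two more.

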